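# Take down the pressing stack

## Robot

A 6-joint arm with a two-finger parallel gripper is mounted at the origin on the work surface. World frame = base frame: x ahead of the robot, y to its left, z up, the work surface at z = 0. Lengths are in m, angles in degrees, forces in N, time in s.
With the tool pointing down it reaches from about 0.325 to 0.85 m from the base axis. Payload 15.5 kg.
Tool frame: the origin (TCP) lies at the very end of the fingers, on their centre line; the grasp point (between the pads) lies arm.grip_depth behind it (arm.grip_depth is the distance from the TCP to the grasp point, in m); z points along the fingers, y is the direction in which the jaws open and shut (so a half turn about z gives the same grasp; the last joint's range is limited). The gripper opens to 91 mm and grips with 3 to 60 N. Pads are 32 mm wide; open, the fingers measure 118 mm over their backs; the gripper's body (76 mm by 178 mm) begins 60 mm behind the grasp point.
Start: joints at [-75.029, 28.281, 77.091, -0, 74.628, -5.472], TCP at [0.218, -0.586, 0.214] pointing down, gripper open.
Joint ranges: [-166.48, 166.48], [-47.26, 123.95], [12.59, 153.08], [-70.14, 250.14], [6.76, 159.57], [-176.63, 176.63]. Speed limits (degrees/s): [108.29, 108.29, 147.25, 172.46, 172.46, 172.46].

## Interface

Orientations are given as a 3x3 rotation matrix whose columns are the frame's x, y, z axes.
In Python, from rig import arm gives the robot as it stands. Calls block until the motion is done:
- arm.move_to(position, orientation): joint-space move of the TCP to a pose.
- arm.move_l(position, orientation=None, feed=0.15): straight line of the TCP; orientation=None keeps the orientation; feed is the mean speed in m/s.
- arm.move_joints(angles): joint-space move.
- arm.grip(opening): finger opening in m; the grip force is fixed at half the most; returns when the fingers have stopped.
- arm.sleep(seconds).
- arm.solve_ik(position, orientation): joint angles nearest the present ones, or None.
- arm.snapshot(name): name is "side" or "top" or "wrist"; returns the picture (400x640x3 uint8, red, green, blue); there is no depth.
- arm.get_calibration(name): a dict with "intrinsics" (3x3 intrinsics, pixels), "cam_to_world" (4x4, takes a point from camera to world coordinates). Camera axes: x right, y down, z forward; pixel columns grow to the right and rows downward; lengths in m; the calibration is good to about 2 mm. The wrist camera is an equidistant fisheye: a pixel r from the principal point sees the ray r / f radians off the axis. A picture is of the moment at which its call begins: read the wrist's pose just before it. get_calibration takes no time and is no camera call; for the wrist camera it gives the pose at the moment of the call.
A pose or a line that the arm cannot do raises arm.Unreachable and nothing moves.
- arm.sign_off(): hands the job in, once; it reports no verdict.
Readings, each from a call of its own:
- arm.current_t(): time.
- arm.current_joint_positions(): joint angles.
- arm.current_dq(): joint speeds.
- arm.current_tau(): joint torques, N m.
- arm.current_ee_pos(): TCP position.
- arm.current_tool_rot(): TCP orientation.
- arm.current_force(): force on the tool from outside, world axes, zero at the start.
- arm.current_torque(): the same for the moment, N m.
- arm.current_width(): finger opening in m.
Only numpy, scipy, OpenCV 4.12 (cv2) and the standard library are available. Lean on these libraries where they do the work, as an engineer would, in place of code of your own. Each camera call takes 0.05 s, during which the arm holds its last target.

## Task

The glue on the rubber-faced printing block has set under its pile of three iron weights, so take the stack apart from the top down, setting each piece in its place and letting go before you take the next. Each weight goes in the round wooden dish of its own size (the small knobbed one in the smallest dish, the medium one in the middle dish, the large one in the largest), and last the block goes in the rectangular tray, lying flat with its rubber face still down. Set things down gently, do not drop them; all four must end up lying flat inside their rims.

Things in the scene. Friction and masses are not known exactly. Their poses are not given: they have to be found in the camera images.
- knobbed: Small dark iron weight with a worn bright top, at the start on top of the stack: upright cylinder 32 mm in diameter up to 34 mm high, then a neck 14 mm thick (41 to 46 mm high) and a knob 24 mm in diameter (49 to 57 mm high); 60 mm tall in all. About 0.22 kg. Origin: centre of its underside; z up its axis.
- medium: Medium dark iron weight with a worn bright top, second in the stack: plain upright cylinder 44 mm in diameter, 32 mm high, about 0.36 kg. Origin: centre of its underside; z up its axis.
- large: Large dark iron weight with a worn bright top, third in the stack: plain upright cylinder 56 mm in diameter, 32 mm high, about 0.60 kg. Origin: centre of its underside; z up its axis.
- block: Printing block at the bottom of the stack, pale wood with a 6 mm black rubber face underneath: 110 mm long (its x) by 60 mm wide (its y) by 28 mm high, about 0.16 kg. It lies on a fixed cork board 124 x 74 x 8 mm, so its underside starts 8 mm above the table. Origin: centre of its underside; z up.
- dish_small: Smallest of three round shallow dishes of brown wood, fixed to the table: inside 48 mm in diameter, outside 56 mm, inner floor 4 mm and rim 10 mm above the table. Place of the knobbed weight. Origin: centre of its underside, on the table.
- dish_medium: Middle round wooden dish, fixed: inside 62 mm in diameter, outside 70 mm, inner floor 4 mm and rim 10 mm above the table. Place of the medium weight. Origin: centre of its underside, on the table.
- dish_large: Largest round wooden dish, fixed: inside 76 mm in diameter, outside 84 mm, inner floor 4 mm and rim 10 mm above the table. Place of the large weight. Origin: centre of its underside, on the table.
- tray: Rectangular shallow tray of brown wood, fixed to the table: outside 134 mm long (its x) by 84 mm wide (its y), walls 4 mm, inner floor 4 mm and rim 10 mm above the table. Place of the block, long side along long side, either way round. Origin: centre of its underside, on the table; z up.
Not all that is in view belongs to the job. What is shaped like the medium but blue or red is not meant.

How it is judged:
By the outcome, as a careful person would: the job done as asked, in the order asked, and still so for the second after the job is handed in, with the robot touching nothing.
It also fails if it takes over 128 s, if anything falls off the work surface, if the arm or the gripper's body presses on something with over 40 N, if the wrist force passes 120 N, or if a joint passes its speed limit or range.

## Working session

There is one attempt and no reset: what is moved stays moved. The work goes in short steps, each a Python script; the robot and the scene stay as the last script left them, time stands still between calls to the robot, and variables do not carry over. Pictures are saved under pics/ and viewed, and the job is handed in when it is done.

```bash
mkdir -p pics; python3 - <<'E'
from rig import arm
import cv2
for n in ["side","top","wrist"]:
    c=arm.get_calibration(n); print(n,c["intrinsics"].tolist(),c["cam_to_world"].round(4).tolist())
    cv2.imwrite(f"pics/{n}0.png",cv2.cvtColor(arm.snapshot(n),cv2.COLOR_RGB2BGR))
print(arm.grip_depth,arm.current_t(),arm.current_width(),arm.current_tool_rot())
E
```

```text
side [[430.6242234851623, 0.0, 318.7046278285553], [0.0, 430.6242234851623, 197.13892005484712], [0.0, 0.0, 1.0]] [[-0.9228, -0.2129, 0.3212, 0.2537], [-0.3852, 0.4824, -0.7867, 0.8267], [0.0125, -0.8497, -0.5272, 0.6017], [0.0, 0.0, 0.0, 1.0]]
top [[451.6829167328544, 0.0, 316.6069551673116], [0.0, 451.6829167328544, 189.07756283531862], [0.0, 0.0, 1.0]] [[0.0233, -0.9979, 0.0612, 0.4586], [-0.9997, -0.0231, 0.0053, 0.0133], [-0.0039, -0.0613, -0.9981, 1.3277], [0.0, 0.0, 0.0, 1.0]]
wrist [[309.70691628693146, 0.0, 318.3213574507587], [0.0, 309.70691628693146, 195.65593675017624], [0.0, 0.0, 1.0]] [[0.3503, -0.9032, -0.2481, 0.2896], [-0.9366, -0.3384, -0.0906, -0.5586], [-0.0021, 0.2641, -0.9645, 0.3842], [0.0, 0.0, 0.0, 1.0]]
0.0188 0.15 0.09109192953061325 [[ 9.37018345e-01  3.49280044e-01 -2.68883721e-04]
 [ 3.49280140e-01 -9.37017887e-01  9.28888824e-04]
 [ 7.24934731e-05 -9.64301612e-04 -9.99999532e-01]]
```

View pics/side0.png

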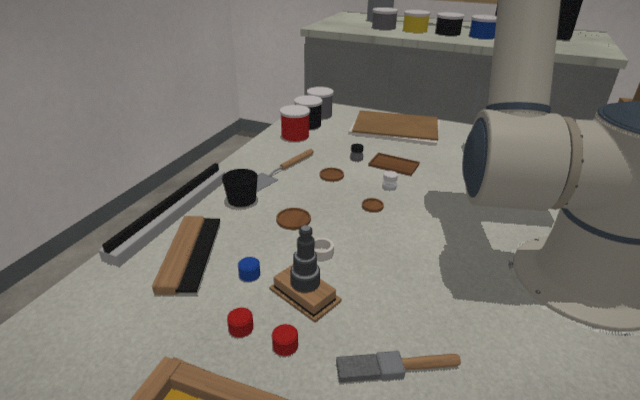

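View pics/top0.png

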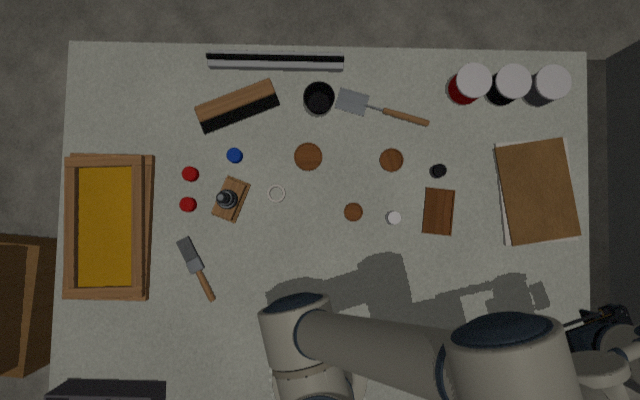

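View pics/wrist0.png

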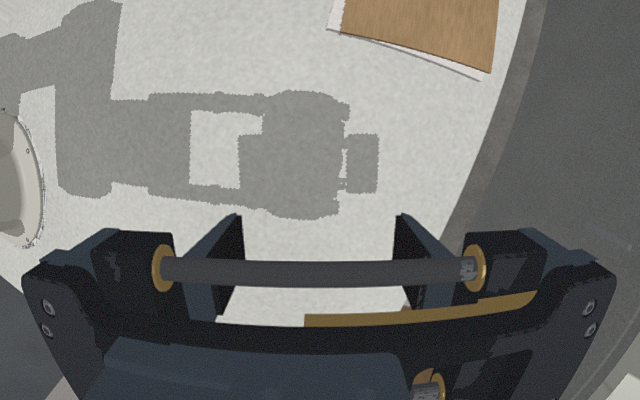

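Top view: stack at (228,198), large dish (308,156), medium dish (391,160), small dish (353,211) and tray (438,211). Next I'll enlarge the crops and segment the pixels.

```bash
cat > h.py <<'E'
import numpy as np, cv2
def ray(cal,u,v,fish=False):
    K,T=cal["intrinsics"],cal["cam_to_world"]
    x=(u-K[0,2])/K[0,0]; y=(v-K[1,2])/K[1,1]
    if fish:
        r=np.hypot(x,y); d=np.array([x/r*np.sin(r),y/r*np.sin(r),np.cos(r)]) if r>1e-9 else np.array([0,0,1.])
    else: d=np.array([x,y,1.])
    return T[:3,3],T[:3,:3]@d
def plane(cal,u,v,z,fish=False):
    o,d=ray(cal,u,v,fish); return (o+d*(z-o[2])/d[2])
def proj(cal,P,fish=False):
    K,T=cal["intrinsics"],cal["cam_to_world"]
    p=T[:3,:3].T@(np.asarray(P)-T[:3,3])
    if fish:
        r=np.hypot(p[0],p[1]); th=np.arctan2(r,p[2]); x,y=p[:2]/r*th
    else: x,y=p[:2]/p[2]
    return np.array([K[0,0]*x+K[0,2],K[1,1]*y+K[1,2]])
E
python3 - <<'E'
from rig import arm
from h import *
im=cv2.imread("pics/top0.png"); c=arm.get_calibration("top")
cv2.imwrite("pics/topc.png",cv2.resize(im[135:245,170:270],None,fx=5.4,fy=5.4,interpolation=cv2.INTER_CUBIC))
s=cv2.imread("pics/side0.png")
cv2.imwrite("pics/sidec.png",cv2.resize(s[215:325,255:355],None,fx=5.4,fy=5.4,interpolation=cv2.INTER_CUBIC))
hsv=cv2.cvtColor(im,cv2.COLOR_BGR2HSV)
m=((hsv[...,0]<20)&(hsv[...,1]>100)&(hsv[...,2]>40)).astype(np.uint8)
n,l,st,ce=cv2.connectedComponentsWithStats(m)
for i in range(1,n):
    if st[i,4]>100:
        pts=np.argwhere(l==i)[:,::-1].astype(np.float32)
        W=np.array([plane(c,*p,0.01)[:2] for p in pts])
        r=cv2.minAreaRect(W.astype(np.float32)*1000)
        print(ce[i].round(1),st[i,4],W.mean(0).round(4),[np.round(a,1) for a in r])
E
```

```text
[457.6  93.3] 230 [ 0.8327 -0.3901] [array([ 834.8, -393. ]), array([92.6, 55.5]), np.float64(42.6)]
[234.2 100. ] 1327 [0.798  0.2702] [array([798. , 269.9]), array([ 49.5, 238.9]), np.float64(22.9)]
[405.9 116.5] 263 [ 0.7598 -0.238 ] [array([ 760.3, -236.9]), array([137.8,  17.2]), np.float64(74.3)]
[537.2 191.2] 6853 [ 0.5484 -0.6229] [array([ 549.1, -622.3]), array([289.6, 202.9]), np.float64(10.3)]
[307.7 156.2] 609 [0.6353 0.0488] [array([634.6,  49.3]), array([79.8, 79.3]), np.float64(1.3)]
[391.1 159.7] 418 [ 0.6309 -0.1961] [array([ 629.9, -195.9]), array([65. , 64.5]), np.float64(0.8)]
[110.7 225.4] 6456 [0.4204 0.6175] [array([418.1, 630.1]), array([422.9, 263.7]), np.float64(0.2)]
[189.4 173.5] 180 [0.5764 0.3941] [array([576.6, 392.5]), array([44.3, 47. ]), np.float64(2.3)]
[232.1 198.9] 721 [0.5051 0.2663] [array([505.5, 271. ]), array([ 75. , 120.7]), np.float64(69.4)]
[438.2 211.1] 1304 [ 0.4835 -0.3352] [array([ 483.8, -335.3]), array([ 84.1, 131.5]), np.float64(85.1)]
[187.5 204.1] 183 [0.4868 0.3963] [array([487. , 396.2]), array([40.9, 49.8]), np.float64(1.3)]
[353.  211.5] 269 [ 0.4763 -0.0872] [array([476.4, -87.2]), array([49.5, 52.5]), np.float64(1.3)]
[ 25.6 302.7] 6645 [0.1923 0.8522] [array([187.4, 845.7]), array([409.4, 163.4]), np.float64(3.4)]
[205.2 285.6] 197 [0.2527 0.3354] [array([253.9, 335.8]), array([91.5, 17.9]), np.float64(28.9)]
```

View pics/topc.png

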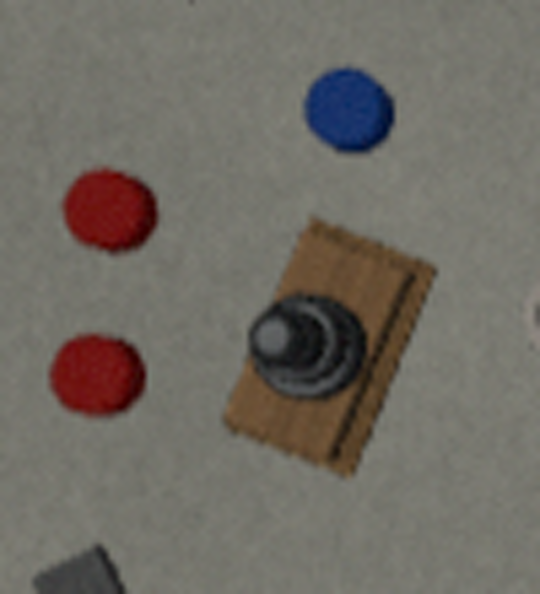

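View pics/sidec.png

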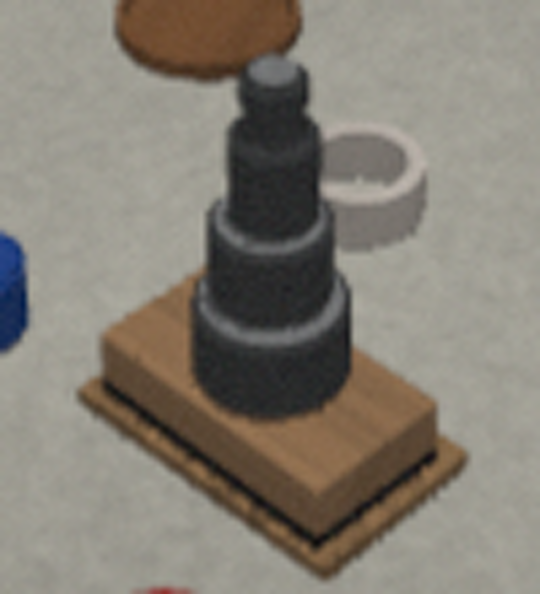

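```bash
cat >> h.py <<'E'
def R(psi):
    a=np.deg2rad(psi); c,s=np.cos(a),np.sin(a)
    return np.array([[-s,c,0],[c,s,0],[0,0,-1.]])
E
python3 - <<'E'
from rig import arm
from h import *
t=arm.get_calibration("top"); s=arm.get_calibration("side")
print(plane(t,220.4,197,0.16),plane(s,305.6,228,0.16))
P=[0.5,0.262,0.30]
print(arm.solve_ik(P,R(68)),arm.solve_ik(P,R(-112)))
arm.move_to(P,R(68)); print(arm.current_t(),arm.current_ee_pos())
np.savez("w1.npz",**arm.get_calibration("wrist"))
cv2.imwrite("pics/w1.png",cv2.cvtColor(arm.snapshot("wrist"),cv2.COLOR_RGB2BGR))
E
```

```text
[0.50387076 0.26806901 0.16      ] [0.50447033 0.27097911 0.16      ]
[ 2.15937903e+01  1.91612833e+01  7.84341142e+01 -2.54444375e-14
  8.24046025e+01 -4.64062097e+01] [ 2.15937903e+01  1.91612833e+01  7.84341142e+01 -2.54444375e-14
  8.24046025e+01  1.33593790e+02]
3.2917 [0.5003053  0.26147064 0.29990498]
```

View pics/w1.png

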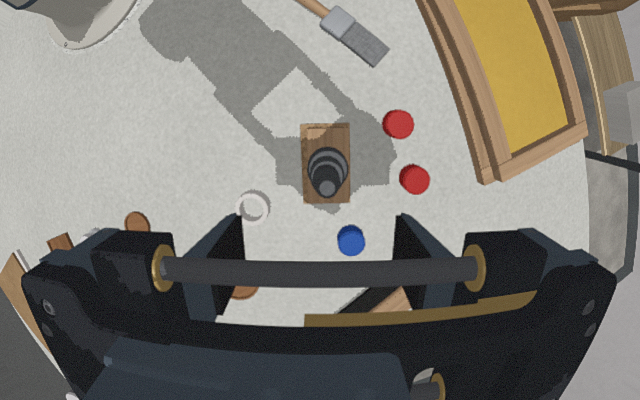

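The wrist view shows the stack with the knob near (327,188). The block is close to image-aligned, so the yaw is about right. I'll zoom in and overlay a projected model.

```bash
cat > ov.py <<'E'
import sys
from h import *
def overlay(img,cal,fish,objs,box,f,out):
    x0,y0,x1,y1=box
    big=cv2.resize(img[y0:y1,x0:x1],None,fx=f,fy=f,interpolation=cv2.INTER_CUBIC)
    for o in objs:
        if o[0]=='c':
            _,x,y,z,r,col=o; P=[[x+r*np.cos(a),y+r*np.sin(a),z] for a in np.linspace(0,6.2832,60)]
        else:
            _,x,y,z,lx,ly,yaw,col=o; a=np.deg2rad(yaw);c,s=np.cos(a),np.sin(a)
            P=[[x+c*u-s*v,y+s*u+c*v,z] for u,v in np.array([(1,1),(-1,1),(-1,-1),(1,-1),(1,1)])*[lx/2,ly/2]]
        q=np.array([proj(cal,p,fish) for p in P]); q=((q-[x0,y0]+.5)*f).astype(np.int32)
        cv2.polylines(big,[q],False,col,1)
    cv2.imwrite(out,big)
E
cat > t.py <<'E'
from rig import arm
from ov import *
import sys
w=dict(np.load("w1.npz")); t=arm.get_calibration("top"); s=arm.get_calibration("side")
x,y,bx,by,yaw=map(float,sys.argv[1:6])
G=(0,255,0);Rr=(0,0,255);B=(255,255,0)
ob=[('c',x,y,.16,.010,G),('c',x,y,.1,.022,Rr),('c',x,y,.068,.028,G),('r',bx,by,.036,.11,.06,yaw,B),('r',bx,by,.008,.124,.074,yaw,Rr)]
overlay(cv2.imread("pics/w1.png"),w,True,ob,(280,110,370,220),5,"a.png")
overlay(cv2.imread("pics/top0.png"),t,False,ob,(200,165,260,235),7,"b.png")
overlay(cv2.imread("pics/side0.png"),s,False,ob,(265,220,345,320),5,"c.png")
ims=[cv2.imread(k) for k in("a.png","b.png","c.png")]
H=max(i.shape[0] for i in ims); ims=[cv2.copyMakeBorder(i,0,H-i.shape[0],0,0,0) for i in ims]
o=np.hstack(ims); o=cv2.resize(o,None,fx=790/o.shape[1],fy=790/o.shape[1]); cv2.imwrite(sys.argv[6],o)
E
python3 t.py 0.504 0.269 0.506 0.270 -21.7 pics/ov1.png
```

```text
(no output)
```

View pics/ov1.png

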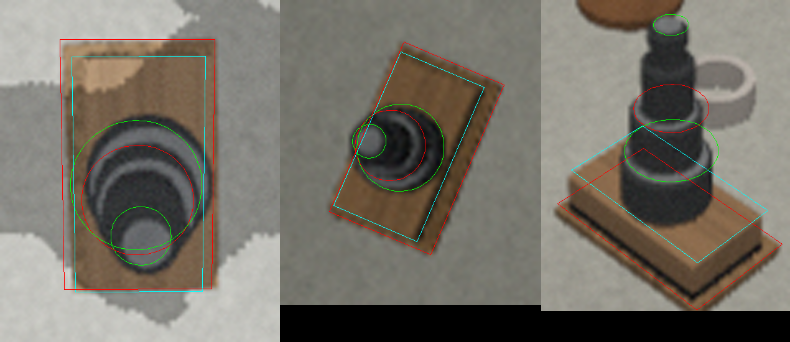

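The board outline fits in both views. The block and weights sit 1–3 mm further towards +y, within the calibration error. Now I'll pick up the knobbed weight.

```bash
cat >> h.py <<'E'
def pick(arm,x,y,ztcp,psi,hover=0.07):
    arm.move_l([x,y,ztcp+hover],R(psi),feed=0.25)
    arm.move_l([x,y,ztcp],feed=0.1)
    arm.grip(0.0); print("width",arm.current_width(),"ee",arm.current_ee_pos().round(4) if hasattr(arm.current_ee_pos(),'round') else arm.current_ee_pos())
    f0=np.array(arm.current_force())
    arm.move_l([x,y,ztcp+0.03],feed=0.06)
    arm.sleep(0.2); print("lift dF",(np.array(arm.current_force())-f0).round(2),"w",arm.current_width(),"t",arm.current_t())
def place(arm,x,y,ztcp,psi,hi,openw=0.091):
    arm.move_to([x,y,hi],R(psi))
    arm.move_l([x,y,ztcp+0.02],feed=0.2)
    arm.move_l([x,y,ztcp+0.003],feed=0.05)
    arm.sleep(0.3); f0=np.array(arm.current_force()); z=ztcp+0.003
    print("carry F",f0.round(2),"ee",np.round(arm.current_ee_pos(),4))
    while z>ztcp-0.002:
        z-=0.0005; arm.move_l([x,y,z],feed=0.01)
        d=(np.array(arm.current_force())-f0)[2]
        if d>1.5: break
    print("touch z",round(z-ztcp,4),"dFz",round(d,2),"w",arm.current_width())
    arm.grip(openw); 
    arm.move_l([x,y,z+0.07],feed=0.12); print("t",arm.current_t())
E
python3 - <<'E'
from rig import arm
from h import *
pick(arm,0.5045,0.2703,0.110,68)
arm.move_l([0.5045,0.2703,0.22],feed=0.2)
print(arm.current_width(),arm.current_force(),arm.current_t())
cv2.imwrite("pics/s1.png",cv2.cvtColor(arm.snapshot("side"),cv2.COLOR_RGB2BGR))
E
```

```text
width 0.03125101620919627 ee [0.5044 0.2702 0.11  ]
lift dF [-0.31  1.03 -2.43] w 0.031094683307469173 t 6.6167
0.0312179655878645 [-1.13886901 -0.65028541 -3.0897214 ] 7.1667
```

View pics/s1.png

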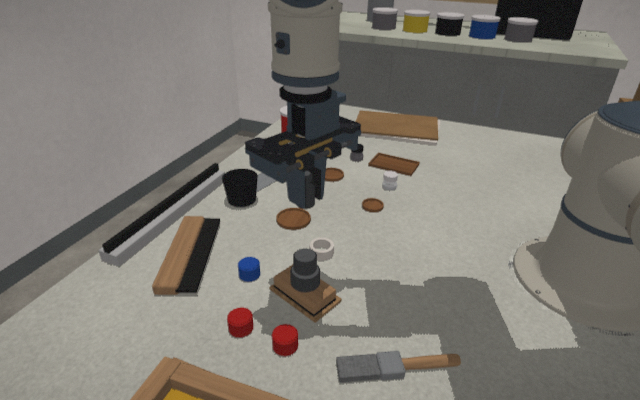

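The knobbed weight is held (width 31 mm, load about 2.4 N). The medium, large and block are undisturbed near (305,270). Next I'll place it.

```bash
python3 - <<'E'
from rig import arm
from h import *
place(arm,0.4764,-0.0872,0.014,36,0.15)
cv2.imwrite("pics/s2.png",cv2.cvtColor(arm.snapshot("side"),cv2.COLOR_RGB2BGR))
arm.move_to([0.5045,0.272,0.25],R(68)) if False else arm.move_l([0.4764,-0.0872,0.2],feed=0.2)
arm.move_to([0.5,0.262,0.24],R(68))
np.savez("w2.npz",**arm.get_calibration("wrist"))
cv2.imwrite("pics/w2.png",cv2.cvtColor(arm.snapshot("wrist"),cv2.COLOR_RGB2BGR))
cv2.imwrite("pics/t2.png",cv2.cvtColor(arm.snapshot("top"),cv2.COLOR_RGB2BGR))
a=cv2.resize(cv2.imread("pics/s2.png")[180:320,250:410],None,fx=2.5,fy=2.5)
b=cv2.resize(cv2.imread("pics/w2.png")[100:240,240:400],None,fx=2.5,fy=2.5)
cv2.imwrite("pics/m2.png",np.hstack([a,b])); print(arm.current_t())
E
```

```text
carry F [ 0.25  0.21 -1.91] ee [ 0.4765 -0.0872  0.0172]
touch z -0.0005 dFz 11.81 w 0.031221037335447413
t 13.6
15.8083
```

View pics/m2.png

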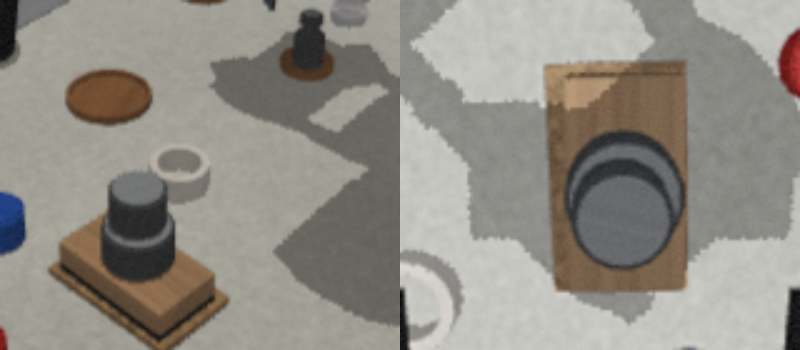

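```bash
python3 - <<'E'
from h import *
from rig import arm
w=dict(np.load("w2.npz"))
print(plane(w,329.2,188.4,.1,True),plane(w,329.8,176,.068,True))
# block right/left edges at z .036 (panel x 553..687 at y~280)
for u,v in((553,285),(687,285),(566,75),(684,73)): print(plane(w,(u-400)/2.5+240,v/2.5+100,.036,True))
t=cv2.imread("pics/t2.png");h=cv2.cvtColor(t,cv2.COLOR_BGR2HSV)
print(proj(arm.get_calibration("top"),[.4764,-.0872,.064]))
E
```

```text
[0.50829874 0.27148192 0.1       ] [0.5029275  0.27550645 0.068     ]
[0.54179923 0.22224184 0.036     ]
[0.56759647 0.28580214 0.036     ]
[0.44626089 0.26898812 0.036     ]
[0.46640122 0.32220723 0.036     ]
[354.4649571  211.27039391]
```

The knobbed weight stands upright, centred in the small dish at (307,60) in the left panel. The medium's top disc is centred at (223,221) in the right panel. Medium next.

```bash
python3 - <<'E'
from rig import arm
from h import *
pick(arm,0.507,0.2712,0.078,68)
arm.move_l([0.507,0.2712,0.2],feed=0.2)
place(arm,0.6303,-0.196,0.014,29,0.12)
cv2.imwrite("pics/s3.png",cv2.cvtColor(arm.snapshot("side"),cv2.COLOR_RGB2BGR))
arm.move_l([0.6303,-0.196,0.2],feed=0.2)
arm.move_to([0.5,0.262,0.22],R(68))
np.savez("w3.npz",**arm.get_calibration("wrist"))
cv2.imwrite("pics/w3.png",cv2.cvtColor(arm.snapshot("wrist"),cv2.COLOR_RGB2BGR))
a=cv2.resize(cv2.imread("pics/s3.png")[160:320,250:410],None,fx=2.5,fy=2.5)
b=cv2.resize(cv2.imread("pics/w3.png")[80:240,240:400],None,fx=2.5,fy=2.5)
cv2.imwrite("pics/m3.png",np.hstack([a,b])); print(arm.current_t())
E
```

```text
width 0.04306061374896762 ee [0.5069 0.2711 0.078 ]
lift dF [ 0.22  1.31 -5.38] w 0.042932154745728104 t 18.825
carry F [-0.33  0.1  -4.51] ee [ 0.6304 -0.1961  0.0172]
touch z 0.001 dFz 1.61 w 0.04285416063165916
t 25.1833
27.75
```

View pics/m3.png

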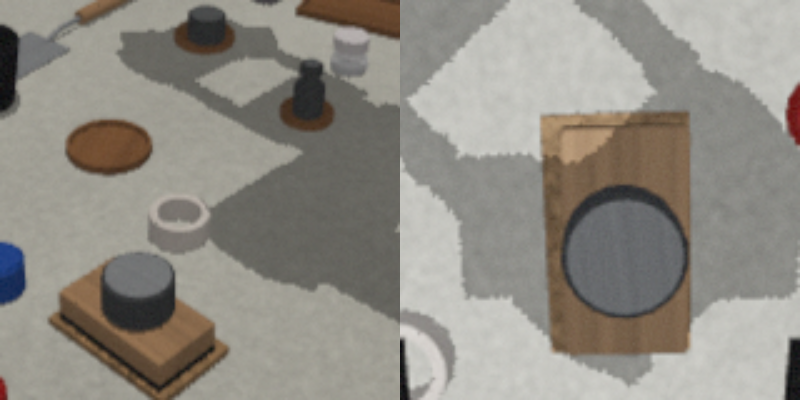

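Both weights are seated in their dishes, at (207,30) and (307,100) in the left panel. The large weight's disc is at (225,257) in the right panel.

```bash
sed -i 's/d>1.5/d>3/' h.py; python3 - <<'E'
from rig import arm
from h import *
w=dict(np.load("w3.npz"))
p=plane(w,330,182.8,.068,True); print(p)
x,y=p[0]-.0005,p[1]-.001
pick(arm,x,y,0.046,68)
arm.move_l([x,y,0.16],feed=0.2)
place(arm,0.635,0.049,0.014,51,0.12)
cv2.imwrite("pics/s4.png",cv2.cvtColor(arm.snapshot("side"),cv2.COLOR_RGB2BGR))
arm.move_l([0.635,0.049,0.2],feed=0.2)
arm.move_to([0.5,0.262,0.2],R(68))
np.savez("w4.npz",**arm.get_calibration("wrist"))
cv2.imwrite("pics/w4.png",cv2.cvtColor(arm.snapshot("wrist"),cv2.COLOR_RGB2BGR))
a=cv2.resize(cv2.imread("pics/s4.png")[160:320,250:410],None,fx=2.5,fy=2.5)
b=cv2.resize(cv2.imread("pics/w4.png")[80:240,240:400],None,fx=2.5,fy=2.5)
cv2.imwrite("pics/m4.png",np.hstack([a,b])); print(arm.current_t())
E
```

```text
[0.50642949 0.27420888 0.068     ]
width 0.05505372938290901 ee [0.5059 0.2731 0.0461]
lift dF [ 0.71  2.13 -8.81] w 0.05526900107608707 t 30.6583
carry F [ 0.36 -0.67 -5.43] ee [0.6351 0.049  0.0172]
touch z -0.0 dFz 4.37 w 0.05475083529667942
t 36.5667
38.3917
```

View pics/m4.png

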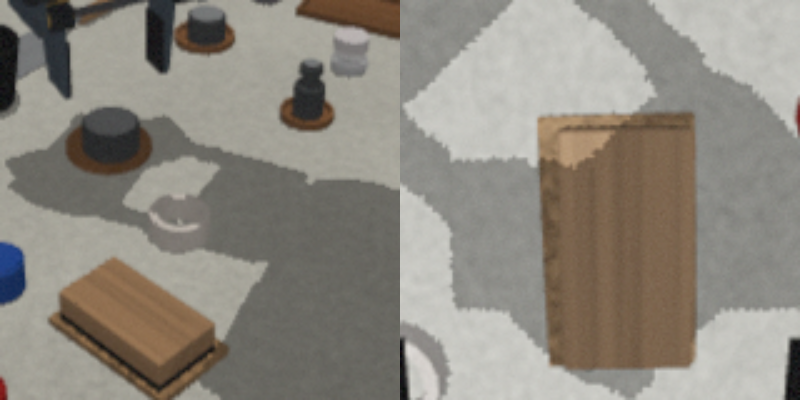

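The large weight is in its dish at (110,140), left panel. In the right panel the block-top corners are at about (560,130), (693,128), (694,366), (552,366).

```bash
python3 - <<'E'
from rig import arm
from ov import *
w=dict(np.load("w4.npz"))
P=np.array([plane(w,(u-400)/2.5+240,v/2.5+80,.036,True)[:2] for u,v in((560,130),(693,128),(694,366),(552,366))])
print(P.round(4),P.mean(0)); 
for a,b in((0,3),(1,2),(0,1),(3,2)):
    d=P[b]-P[a]; print(np.hypot(*d),np.degrees(np.arctan2(d[1],d[0])))
c=P.mean(0); B=(255,255,0);Rr=(0,0,255)
ob=[('r',c[0],c[1],.036,.11,.06,-22,B),('r',.506,.270,.008,.124,.074,-22,Rr)]
overlay(cv2.imread("pics/w4.png"),w,True,ob,(285,115,375,235),4.5,"a.png")
overlay(cv2.imread("pics/s4.png"),arm.get_calibration("side"),False,ob,(265,255,345,325),4.7,"b.png")
t=arm.get_calibration("top")
ob=[('r',.4836,-.3352,.01,.134,.084,y,col) for y,col in((-5,B),)]
overlay(cv2.imread("pics/top0.png"),t,False,ob,(410,175,470,245),6,"c.png")
ims=[cv2.imread(k) for k in("a.png","b.png","c.png")]
H=max(i.shape[0] for i in ims); ims=[cv2.copyMakeBorder(i,0,H-i.shape[0],0,0,0) for i in ims]
o=np.hstack(ims); o=cv2.resize(o,None,fx=790/o.shape[1],fy=790/o.shape[1]); cv2.imwrite("pics/ov4.png",o)
E
```

```text
[[0.4466 0.2684]
 [0.467  0.322 ]
 [0.5695 0.2845]
 [0.5447 0.2235]] [0.50694554 0.27457728]
0.10792077648797381 -24.578787366232653
0.10923153713271233 -20.08746230094179
0.057388623870271833 69.18263433252004
0.06587780549491067 67.84802617056043
```

View pics/ov4.png

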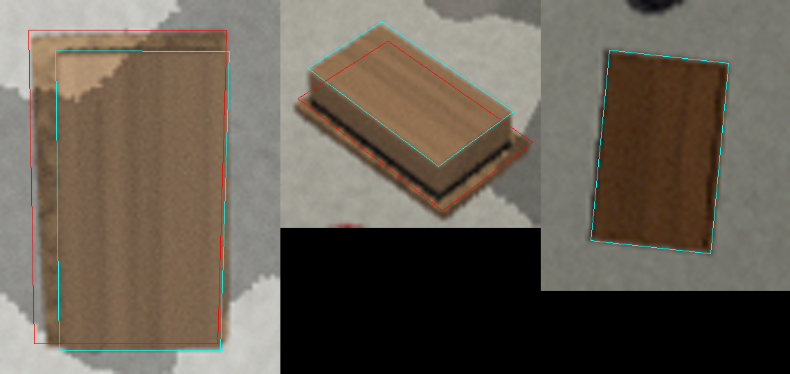

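The model fits the block in the side view, at (0.507, 0.2746) with yaw -22°. It fits the tray in the top view with yaw -5°. Last, the block.

```bash
python3 - <<'E'
from rig import arm
from h import *
x,y=.507,.2740
pick(arm,x,y,0.018,68)
arm.move_l([x,y,0.14],feed=0.2)
tx,ty=.4836,-.3352
arm.move_to([tx,ty,.12],R(85)); print(arm.current_width(),arm.current_force(),arm.current_t())
cv2.imwrite("pics/s5.png",cv2.cvtColor(arm.snapshot("side"),cv2.COLOR_RGB2BGR))
arm.move_l([tx,ty,.045],feed=0.1); arm.sleep(.2)
cv2.imwrite("pics/t5.png",cv2.cvtColor(arm.snapshot("top"),cv2.COLOR_RGB2BGR))
cv2.imwrite("pics/w5.png",cv2.cvtColor(arm.snapshot("wrist"),cv2.COLOR_RGB2BGR))
cv2.imwrite("pics/s5b.png",cv2.cvtColor(arm.snapshot("side"),cv2.COLOR_RGB2BGR))
a=cv2.resize(cv2.imread("pics/s5b.png")[110:210,340:440],None,fx=4,fy=4)
b=cv2.resize(cv2.imread("pics/w5.png")[100:300,220:420],None,fx=2,fy=2)
cv2.imwrite("pics/m5.png",np.hstack([a,b]))
E
```

```text
width 0.060115853285444984 ee [0.5071 0.274  0.0182]
lift dF [-0.02 -0.23 -6.02] w 0.05963589656941808 t 41.275
0.05975723210208409 [ 0.3477773  -0.40532423 -1.86733017] 44.0667
```

View pics/m5.png

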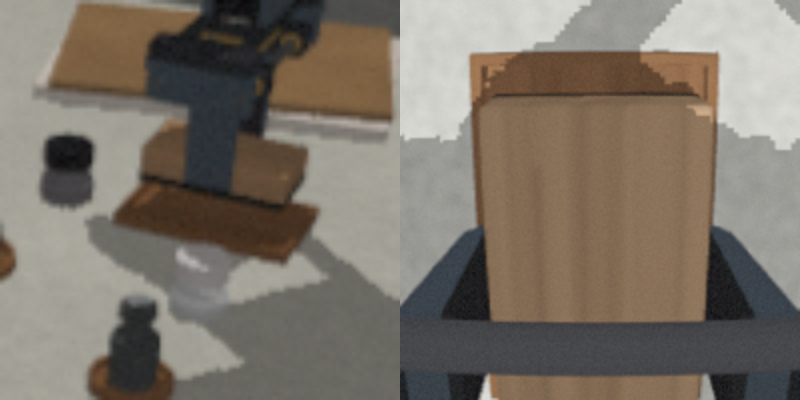

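The block is held parallel to the tray and centred over it. I'll lower and release it.

```bash
python3 - <<'E'
from rig import arm
from h import *
tx,ty=.4836,-.3352
place(arm,tx,ty,0.014,85,0.045)
arm.move_l([tx,ty,.2],feed=0.25)
arm.move_to([.30,-.40,.25],R(85)); arm.sleep(.3)
for n in("top","side"): cv2.imwrite(f"pics/{n}6.png",cv2.cvtColor(arm.snapshot(n),cv2.COLOR_RGB2BGR))
np.savez("w6.npz",**arm.get_calibration("wrist"))
cv2.imwrite("pics/w6.png",cv2.cvtColor(arm.snapshot("wrist"),cv2.COLOR_RGB2BGR))
a=cv2.resize(cv2.imread("pics/side6.png")[120:240,270:430],None,fx=2.5,fy=2.5)
b=cv2.resize(cv2.imread("pics/top6.png")[130:250,290:470],None,fx=2.2,fy=2.2)
b=cv2.copyMakeBorder(b,0,300-b.shape[0],0,0,0)
cv2.imwrite("pics/m6.png",np.hstack([a,b])); print(arm.current_t())
E
```

```text
carry F [ 0.28 -0.45 -1.93] ee [ 0.4837 -0.3353  0.0172]
touch z -0.0 dFz 5.46 w 0.059564872518942144
t 49.5417
51.425
```

View pics/m6.png

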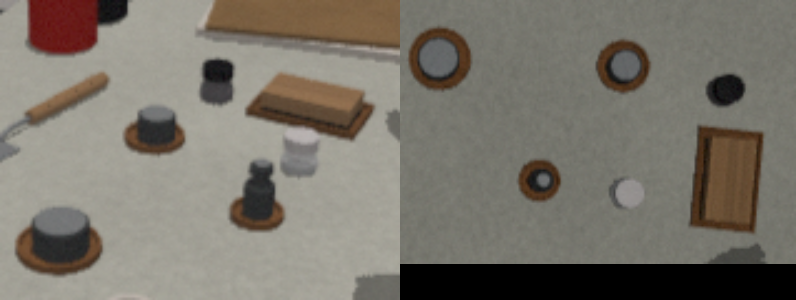

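View pics/w6.png

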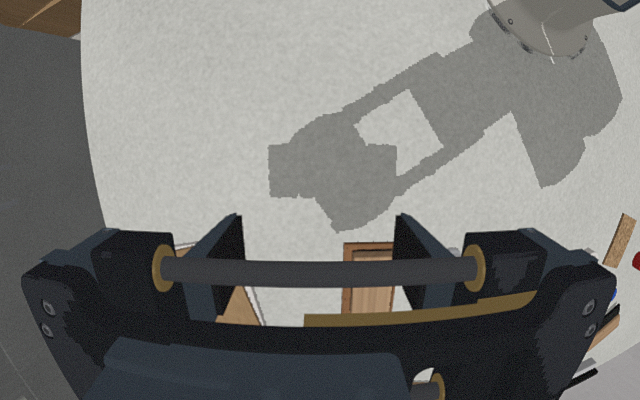

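All four pieces look seated. One numerical overlay before I sign off.

```bash
python3 - <<'E'
from rig import arm
from ov import *
B=(255,255,0)
ob=[('c',.6353,.049,.036,.028,B),('c',.6303,-.196,.036,.022,B),('c',.4764,-.0872,.064,.010,B),('r',.4836,-.3352,.032,.11,.06,-5,B),('c',.6353,.049,.01,.038,(0,0,255)),('c',.6303,-.196,.01,.031,(0,0,255)),('c',.4764,-.0872,.01,.024,(0,0,255)),('r',.4836,-.3352,.01,.126,.076,-5,(0,0,255))]
overlay(cv2.imread("pics/top6.png"),arm.get_calibration("top"),False,ob,(285,130,465,245),4.4,"pics/ov6.png")
overlay(cv2.imread("pics/side6.png"),arm.get_calibration("side"),False,ob,(270,125,430,240),5,"pics/ov7.png")
E
```

```text
(no output)
```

View pics/ov6.png

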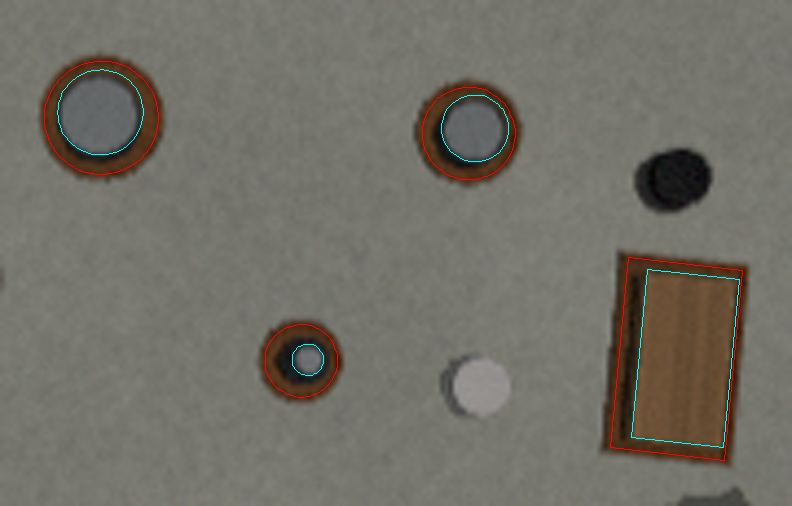

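View pics/ov7.png

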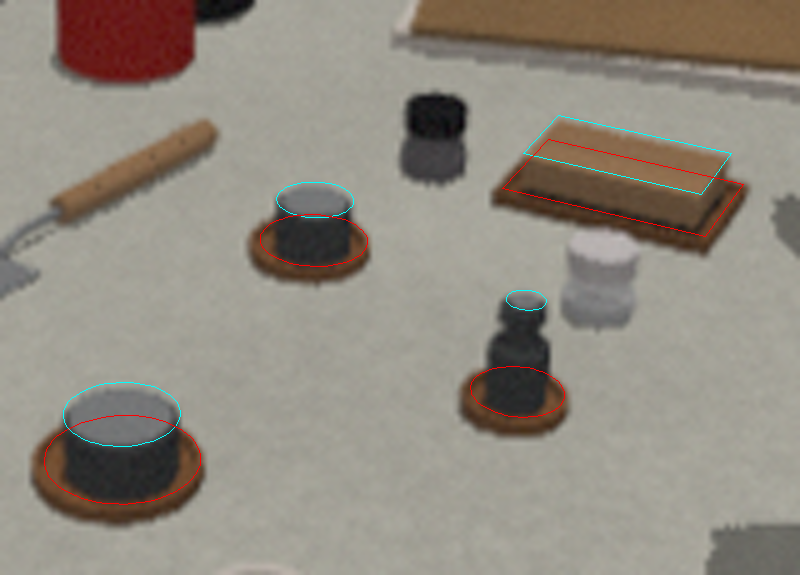

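The overlays match to within about 2 mm. Everything lies flat inside its rim, so I'm handing in.

```bash
python3 - <<'E'
from rig import arm
print(arm.sign_off(),arm.current_t())
E
```

```text
the job is handed in; nothing more can be done
the job is handed in; nothing more can be done
```

I took the stack apart from the top down and handed the job in at about 51 s of robot time. The knobbed, medium and large weights went into the small, middle and large dishes. The block went last into the tray, rubber face down. I released each piece before taking the next.

- **Final positions:** the last top and side pictures show all four lying flat inside their rims, with model overlays agreeing to about 2 mm.
- **Views that disagreed:** the wrist camera put the stack about 3 mm further towards +y than the top camera. I grasped between the two, and all four grasps measured within about 1.3 mm of the known sizes.
- **Contact on setting down:** peak readings were about 12 N for the knobbed weight and 4–5 N for the large weight and the block. The medium's contact check triggered about 1 mm above its planned height, so it may have been released up to 1 mm high. It stood flat afterwards.

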